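# Comparison picture of two bolts

## Task

Set up a comparison picture at the inspection stand: lay the bolt that lies on the bare bench in the two V rests in front of the lens, head towards the camera and nut midway between the rests, and let go of it. Then take the other bolt out of the steel tray and hold it in the air straight above the first one, level, with its middle over the middle of the rests at the height of the lens centre, head towards the camera and in line with the lens. Finish while holding it there still, clear of the stand and of the first bolt, and leave the other things on the bench where they are.

Things in the scene. Friction and masses are not known exactly. Their poses are not given: they have to be found in the camera images.
- bench_bolt: Lies by itself on the bare bench. Steel hex bolt, 70 mm long, fixed nut. 0.09 kg. Origin: underside at mid-length, shank axis 11 mm above; y along the shank to the head, z up. Shank 10.4 mm thick, y=-35 to 27 mm; head y=27 to 34. Head and nut 20 mm across flats, which face +x and -x. Nut mid-shank, y=-13 to -4 mm; gripped across its flats, the fingers pass beside the rests.
- bench_bolt_nut (a point): Centre of the bench bolt's nut, on the shank's axis.
- bench_bolt_head (a point): Centre of the end face of the bench bolt's head, on the shank's axis.
- tray_bolt: Lies in the steel tray. Steel hex bolt, 70 mm long, fixed nut. 0.09 kg. Origin: underside at mid-length, shank axis 11 mm above; y along the shank to the head, z up. Shank 10.4 mm thick, y=-35 to 27 mm; head y=27 to 34. Head and nut 20 mm across flats, which face +x and -x. Nut near the free end, y=-25 to -16 mm; grip the bare shank between nut and head.
- tray_bolt_mid (a point): Point on the tray bolt's shank axis half way along the bolt (body y=0, z=11 mm).
- tray_bolt_head (a point): Centre of the end face of the tray bolt's head, on the shank's axis.
- tray: Fixed shallow steel tray, 126 (x) x 106 (y) mm, rim 16 mm high, floor 3 mm thick, walls 3 mm. Origin: centre of its underside on the bench, z up.
- stand: Fixed inspection stand: base plate 90 mm wide, 8 mm thick, x=-45 to 225 mm; at one end two V rests, at the other a small grey camera on a column. Origin: on the bench under the middle of the rests; x points to the camera along the level lens axis, z up. Lens front at x=125 mm, lens axis at y=0, z=165 mm; camera body x=150 to 225, 54 mm wide, top at z=190.
- rest (a point): Middle of the V rests, on the axis of a shank lying in both (stand x=0, y=0, z=85 mm); axes as the stand's. The rests are thin steel uprights at x=-18 and x=+18 mm, 5 mm thick (x), at most 14 mm wide (y), topped by a 90 degree V, 11 mm wide at the mouth, 5.5 mm deep, mouth at z=83 mm.
- view (a point): The viewing point: straight above the middle of the rests, on the lens axis (stand x=0, y=0, z=165 mm: 80 mm above point rest, 125 mm from the lens). Axes as the stand's.
- bench_lamp: Obstacle: fixed black desk lamp. Origin: on the bench under the middle of its round foot (about 120 mm across); a thin stem rises about 0.5 m from it to a shade. Keep arm and gripper on the robot's side of it when crossing.
- spring_clamp: Bystander: orange and black spring clamp, 62x111x22 mm, lying flat at the right of the bench. Origin: centre of its underside. Leave it alone.
- screwdriver: Bystander: screwdriver, 173 mm long, handle 28 mm thick, lying behind the work between the lamp and the inspection stand. Origin: centre of its underside. Leave it alone.
- hex_set: Bystander: folding hex key set, 28x96x30 mm, lying at the left of the bench. Origin: centre of its underside. Leave it alone.
- tape_roll: Bystander: small roll of electrical tape, 58 mm across, 19 mm high, lying flat at the left. Origin: centre of its underside. Leave it alone.

How it is judged:
On the way:
1. the bench bolt rests in both V's of the cradle, head towards the camera, let go (x of bench_bolt_nut in the frame of rest between -0.007 and 0.007 m and y of bench_bolt_nut in the frame of rest between -0.004 and 0.004 m and z of bench_bolt_nut in the frame of rest between -0.004 and 0.004 m and angle between the y axis of bench_bolt and the x axis of rest, either way round below 0.15 rad and x of bench_bolt_head in the frame of rest above 0.02 m and contact force between bench_bolt and stand above 0.2 N and contact force between bench_bolt and the fingers below 0.05 N and linear speed of bench_bolt below 0.02 m/s), for 0.3 s.
At the end, for the whole second after the job is handed in: Bench bolt released at rest in both V's, head to camera: nut within 7 mm along, 4 mm across and in height of site rest, 0.15 rad. Tray bolt gripped, still, touching no other thing: middle within 20 mm along, 12 mm across and in height of site view, 0.17 rad, head to camera (all of step 1 and x of tray_bolt_mid in the frame of view between -0.02 and 0.02 m and y of tray_bolt_mid in the frame of view between -0.012 and 0.012 m and z of tray_bolt_mid in the frame of view between -0.012 and 0.012 m and angle between the y axis of tray_bolt and the x axis of view, either way round below 0.17 rad and x of tray_bolt_head in the frame of view above 0.005 m and contact force between tray_bolt and the fingers above 1 N and contact force between tray_bolt and stand below 0.05 N and contact force between tray_bolt and bench_bolt below 0.05 N and linear speed of tray_bolt below 0.02 m/s); the arm keeps its last pose, push and grip.
It fails at once if a bystander is moved more than 30 mm (distance of any of spring_clamp, screwdriver, hex_set, tape_roll from where it was at the start of the episode above 0.03 m).
It also fails if it takes over 72 s, if anything falls off the work surface, if the arm or the gripper's body presses on something with over 40 N, if the wrist force passes 120 N, or if a joint passes its speed limit or range.

## Robot

A 7-joint arm with a two-finger parallel gripper is mounted at the origin on a cart in front of the work surface, level with it; the furniture and walls round the work are solid. World frame = base frame: x ahead of the robot, y to its left, z up, the work surface at z = 0. Lengths are in m, angles in rad, forces in N, time in s.
With the tool pointing down it reaches from about 0.425 to 1.025 m from the base axis. Payload 9.4 kg.
Tool frame: the origin (TCP) lies at the very end of the fingers, on their centre line; the grasp point (between the pads) lies 19 mm behind it; z points along the fingers, y is the line along which they close (so a half turn about z gives the same grasp; the last joint's range is limited). The gripper opens to 93 mm and grips with 3 to 60 N. Pads are 15 mm wide; open, the fingers measure 128 mm over their backs; the gripper's body (75 mm by 188 mm) begins 65 mm behind the grasp point.
Start: joints at [-1.385, 0.599, -0.003, 1.599, 0.002, 0.943, -0.08], TCP at [0.188, 0.7, 0.219] pointing down, gripper open.
Joint ranges: [-2.57, 2.57], [-0.35, 1.97], [-1.29, 1.29], [0.11, 2.56], [-1.05, 4.19], [0.11, 1.86], [-2.63, 2.63]. Speed limits (rad/s): [2.22, 2.22, 3.01, 3.01, 3.14, 3.14, 3.14].

## Interface

Orientations are given as a rotation vector (axis times angle).
In Python, from station import arm gives the robot as it stands. The module is installed in compiled form; this text tells all that it offers.
- The arm moves only by the tool apply_moves, never from a script. Its argument "motion" is a list that holds one entry, the list of rows, each a list of 7 numbers: the opening, from 0 (shut) to 1 (fully open), then the shift along the tool's x, y, z in cm, then the turn, a rotation vector about the tool's x, y, z in rad. A call has 1 to 10 rows; each row shifts and turns the commanded pose from where the row before left it, along the tool's axes as they then stand; what a row does not reach is not made up. A row lasts 1/8 s, in which the tool goes at most 62.5 mm and 10.7 degrees, less where a joint would pass 70% of its speed; a pose out of reach is approached as far as the arm can. A call is refused whole if a number of a shift passes 6.25 or a number of a turn 0.188, either way. A call with a gripper value outside its range is refused whole. The fingers move at their own pace and stop on an object; the grip force is fixed at half the most. Time passes only in rows, so rows that do not move let the fingers close. It gives the time, the measured TCP pose, the force, the opening and the grip force at its end, in the units of the state.
- arm.get_obs(): the state, without advancing time (a new reading comes with each control period).
- arm.snapshot(name): name is "scene" or "top" or "wrist"; returns a dict with "frame" (420x560x3 uint8, blue, green, red), "intrinsics" (3x3 intrinsics, pixels), "world_from_camera" (4x4, takes a point from camera to world coordinates). Camera axes: x right, y down, z forward; pixel columns grow to the right and rows downward; lengths in m; the calibration is good to about 2 mm. A picture is of the moment at which its call begins. There is no depth.
- arm.hand_in(): hands the job in; it is judged then, once.
The state is a dict: "time": time; "joint_pos": joint angles; "joint_velocities": joint speeds; "tau": joint torques, N m; "tool_pos": TCP position; "orientation": TCP orientation; "ft_force": force on the tool from outside, world axes, zero at the start; "wrist_torque": the same for the moment, N m; "gripper_width": opening from 0.0 (shut) to 1.0 (fully open); "grasp_force": force on a finger pad.
Only numpy, scipy, OpenCV 4.12 (cv2) and the standard library are available. Lean on these libraries where they do the work, as an engineer would, in place of code of your own. Each camera call takes 0.05 s, during which the arm holds its last target. There are 200 camera calls.

## Working session

There is one attempt and no reset: what is moved stays moved. The work goes in short steps, Python scripts to look and compute and a tool call to move; the robot and the scene stay as the last step left them, time stands still between calls to the robot, and variables do not carry over. Pictures are saved under pics/ and viewed, at most 10 in all, crops included, and the job is handed in when it is done.

Besides the shell and the picture viewer there is one more tool, called after "Call:" by a JSON object that holds its "api" and its "payload". apply_moves: Moves the arm, as the interface text tells. Its arguments: {"type":"object","properties":{"motion":{"type":"array"}},"required":["motion"]}

```bash
mkdir -p pics; cat > h.py <<'E'
import numpy as np, cv2
from station import arm
from scipy.spatial.transform import Rotation as R
def snap(n,f=None):
    s=arm.snapshot(n)
    if f: cv2.imwrite('pics/'+f,s['frame'])
    return s
def ray(s,uv):
    T=s['world_from_camera']; d=T[:3,:3]@np.linalg.inv(s['intrinsics'])@np.array([uv[0],uv[1],1.])
    return T[:3,3],d/np.linalg.norm(d)
def plane(s,uv,z):
    o,d=ray(s,uv); return o+d*(z-o[2])/d[2]
def tri(s1,a,s2,b):
    o1,d1=ray(s1,a);o2,d2=ray(s2,b)
    A=np.stack([d1,-d2],1);t=np.linalg.lstsq(A,o2-o1,rcond=None)[0]
    p,q=o1+t[0]*d1,o2+t[1]*d2
    return (p+q)/2,np.linalg.norm(p-q)
def proj(s,p):
    T=np.linalg.inv(s['world_from_camera']);c=T[:3,:3]@p+T[:3,3];u=s['intrinsics']@c;return u[:2]/u[2]
E
python3 - <<'E'
from h import *
np.set_printoptions(precision=4,suppress=True)
for n in('scene','top','wrist'):
    s=snap(n,n+'0.png');print(n,s['intrinsics'][0],s['world_from_camera'])
print(arm.get_obs())
a=[cv2.imread(f'pics/{n}0.png') for n in('scene','top')]
E
```

```text
scene [407.4234   0.     284.2592] [[-0.5132 -0.3423  0.7871 -0.3609]
 [-0.8579  0.1763 -0.4826  0.8743]
 [ 0.0264 -0.9229 -0.3841  0.5894]
 [ 0.      0.      0.      1.    ]]
top [399.8214   0.     277.2241] [[-0.0261 -0.9964  0.0802  0.48  ]
 [-0.9995  0.0245 -0.021   0.2958]
 [ 0.0189 -0.0807 -0.9966  1.1567]
 [ 0.      0.      0.      1.    ]]
wrist [293.9988   0.     283.3609] [[ 0.26    0.9278  0.2678  0.1141]
 [ 0.9656 -0.2493 -0.0737  0.7196]
 [-0.0017  0.2777 -0.9607  0.3839]
 [ 0.      0.      0.      1.    ]]
{'time': 0.15, 'joint_pos': array([-1.3847,  0.5999, -0.0026,  1.5999,  0.0018,  0.9429, -0.0798]), 'joint_velocities': array([ 0.001 , -0.0027,  0.0025, -0.0002,  0.0013,  0.0013,  0.0005]), 'tau': array([  0.0024, -76.5591,   1.4988, -25.2566,  -0.0523,   0.0149,
         0.0001]), 'tool_pos': array([0.1883, 0.6998, 0.218 ]), 'orientation': array([-0.4115, -3.1145,  0.0018]), 'ft_force': array([-0.6411, -0.0302, -0.123 ]), 'wrist_torque': array([ 0.0338, -0.0003, -0.0138]), 'grasp_force': 0.0, 'gripper_width': 1.0056641159444777}
```

View pics/top0.png

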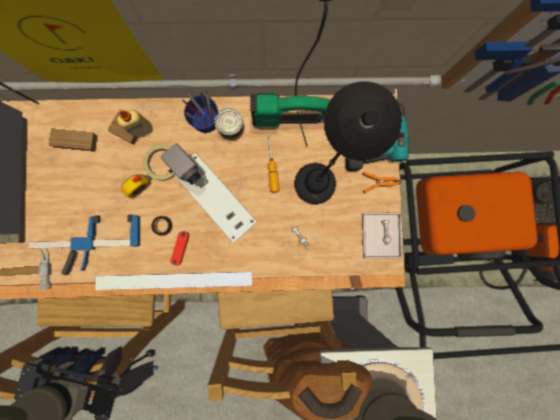

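View pics/scene0.png

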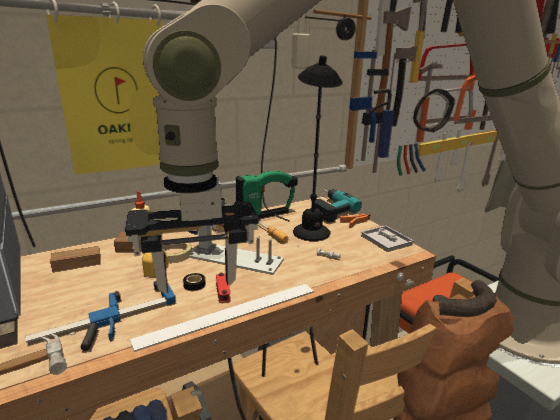

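The top view shows the bench bolt at about (301,237), the tray at (382,235) with its bolt at (385,230), the rests at about (233,220) and the stand camera at (185,165). The scene view shows the arm at the far left, clear of everything.

```bash
python3 - <<'E'
from h import *
np.set_printoptions(precision=4,suppress=True)
s=snap('top')
c=s['frame'][145:270,160:410];cv2.imwrite('pics/topc.png',cv2.resize(c,None,fx=3.2,fy=3.2,interpolation=cv2.INTER_CUBIC))
for n,uv,z in[('bolt',(301,237),.01),('traybolt',(386,230),.014),('tray',(382,235),.016),('restmid',(233,220),.083),('platecorner',(236,240),.008),('platecorner2',(255,222),.008),('lamp',(315,183),.02),('driver',(272,175),.015),('camtop',(183,165),.19)]:print(n,plane(s,uv,z))
print(R.from_rotvec(arm.get_obs()['orientation']).as_matrix())
E
```

```text
bolt [0.4747 0.2062 0.01  ]
traybolt [ 0.4883 -0.0381  0.014 ]
tray [ 0.4743 -0.0254  0.016 ]
restmid [0.5252 0.3929 0.083 ]
platecorner [0.471  0.3921 0.008 ]
platecorner2 [0.521  0.3368 0.008 ]
lamp [0.628  0.1619 0.02  ]
driver [0.6548 0.2847 0.015 ]
camtop [0.6576 0.5024 0.19  ]
[[-0.9657  0.2597 -0.0001]
 [ 0.2597  0.9657 -0.0009]
 [-0.0001 -0.0009 -1.    ]]
```

View pics/topc.png

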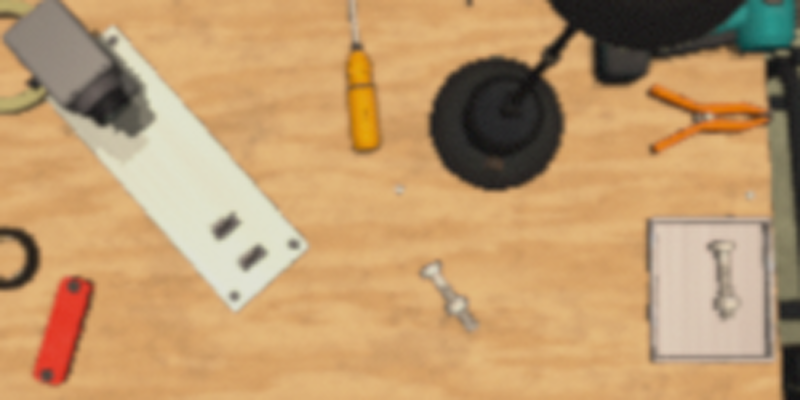

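The enlarged top view puts the bench bolt's head at its upper-left end, about (430,268), pointing roughly along the stand. The tray bolt's head seems to be at its top end, about (722,243). I'm moving in for wrist views.

Call:
{"api": "apply_moves", "payload": {"motion": [[[1,-4,-4,0.3,0,0,0],[1,-4,-4,0.3,0,0,0],[1,-4,-4,0.3,0,0,0],[1,-4,-4,0.3,0,0,0],[1,-4,-4,0.3,0,0,0],[1,-4,-4,0.3,0,0,0],[1,-4,-4,0.3,0,0,0],[1,-4,-4,0.3,0,0,0],[1,-4,-4,0.3,0,0,0],[1,-4,-4,0.3,0,0,0]]]}}

```text
time: 1.45
tool_pos: [0.4715, 0.2084, 0.1887]
orientation: [0.411, 3.114, 0.0]
ft_force: [0.4, -0.3, 0.3]
gripper_width: 0.999
grasp_force: 0.0
```

Call:
{"api": "apply_moves", "payload": {"motion": [[[1,0,0,0.3,0,0,-0.18],[1,0,0,0.3,0,0,-0.18],[1,0,0,0.3,0,0,-0.18],[1,0,0,0.3,0,0,-0.18],[1,0,0,0.3,0,0,-0.18],[1,0,0,0,0,0,0]]]}}

```text
time: 2.2
tool_pos: [0.4707, 0.2097, 0.1734]
orientation: [0.982, -2.984, -0.0]
ft_force: [-0.3, 0.0, 0.2]
gripper_width: 0.999
grasp_force: 0.0
```

```bash
python3 - <<'E'
from h import *
np.set_printoptions(precision=4,suppress=True)
s=snap('wrist','w1.png');o=arm.get_obs();print(o['time'],o['tool_pos'],o['joint_pos'],R.from_rotvec(o['orientation']).as_matrix(),s['world_from_camera'][:3,3])
E
```

```text
2.25 [0.4707 0.2097 0.1736] [-0.3458  0.4231 -0.2488  2.1094  0.1725  0.628   1.4902] [[-0.8063 -0.5915 -0.0003]
 [-0.5915  0.8063  0.0001]
 [ 0.0002  0.0003 -1.    ]] [0.409  0.1635 0.3396]
```

View pics/w1.png

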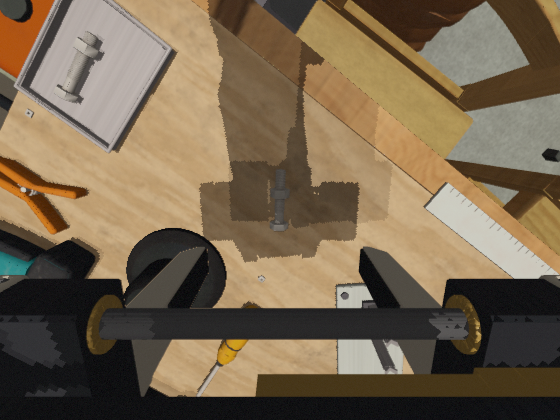

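The wrist view shows the bench bolt with its tail at (281,170), nut at (281,195) and head at (279,228), pointing towards the stand. The tray bolt is at about (88,40) to (72,98), with its nut possibly at the upper end. I'll shift sideways for a second view, then segment both.

```bash
cat >> h.py <<'E'
def blob(s,roi,smax=55,near=None,vmin=0):
    x0,y0,x1,y1=roi;h=cv2.cvtColor(s['frame'],cv2.COLOR_BGR2HSV)[y0:y1,x0:x1]
    m=((h[...,1]<smax)&(h[...,2]>vmin)).astype(np.uint8)
    n,l,st,ce=cv2.connectedComponentsWithStats(m)
    i=1+np.argmax(st[1:,4]);ys,xs=np.nonzero(l==i);P=np.stack([xs+x0,ys+y0],1).astype(float)
    c=P.mean(0);d=np.linalg.svd(P-c,full_matrices=False)[2][0];t=(P-c)@d;w=(P-c)@np.array([-d[1],d[0]])
    b=np.round(t).astype(int);prof={int(k):round(float(np.ptp(w[b==k]))+1,1) for k in np.unique(b)}
    mid=(w.max()+w.min())/2
    return dict(c=c,d=d,a=c+d*t.min(),b=c+d*t.max(),n=len(P),prof=prof)
E
python3 - <<'E'
from h import *
np.set_printoptions(precision=4,suppress=True)
s=snap('wrist');np.save('s1.npy',s,allow_pickle=True)
h=cv2.cvtColor(s['frame'],cv2.COLOR_BGR2HSV);print(h[200,265:298,1],h[200,265:298,2])
print(h[60,55:110,1],h[60,55:110,2])
b=blob(s,(255,155,305,240));print(b)
for k in 'cab':print(k,plane(s,b[k],.011))
E
```

```text
[ 98 106 103  97  99 100  96 102 107  89  40  35  43  31  32  38  34  34
  34  59  96 101 101 106  98 100  98  96 101 106  99 101 108] [ 86  89  94 121 119  94  88  85  86  86  71  73  78  82  80  80  76  74
  68  73  80  81  83  84  86  84  86  85  86  84  85  83  83]
[21 21 21 21 20 20 20 20 21 19 19 19 20 21 18 19 18 20 26 26 27 27 29 27
 24 25 28 27 29 27 30 28 32 25 20 19 20 23 23 20 20 19 24 24 24 19 20 19
 21 21 19 21 19 22 19] [181 182 183 182 181 180 179 181 182 185 186 184 182 180 182 185 183 179
 164 164 169 169 170 168 172 172 163 149 142 133 103  82  72  70  75  79
  78  78 100 156 100 119  86 107 118 107 183 185 186 185 185 186 188 189
 187]
{'c': array([279.233, 201.154]), 'd': array([-0.0321,  0.9995]), 'a': array([280.2667, 168.9444]), 'b': array([278.3029, 230.1381]), 'n': 721, 'prof': {-32: 5.0, -31: 9.0, -30: 9.0, -29: 10.0, -28: 9.0, -27: 9.0, -26: 9.0, -25: 9.0, -24: 9.0, -23: 9.0, -22: 9.0, -21: 10.0, -20: 9.0, -19: 9.0, -18: 10.0, -17: 10.0, -16: 9.0, -15: 10.0, -14: 10.0, -13: 14.0, -12: 18.0, -11: 18.0, -10: 19.0, -9: 19.0, -8: 19.0, -7: 18.0, -6: 18.0, -5: 18.0, -4: 16.0, -3: 12.0, -2: 10.0, -1: 9.0, 0: 9.0, 1: 9.0, 2: 10.0, 3: 9.0, 4: 9.0, 5: 9.0, 6: 9.0, 7: 9.0, 8: 9.0, 9: 9.0, 10: 9.0, 11: 9.0, 12: 9.0, 13: 9.0, 14: 9.0, 15: 9.0, 16: 8.0, 17: 8.0, 18: 8.0, 19: 10.0, 20: 13.0, 21: 18.0, 22: 18.0, 23: 18.0, 24: 18.0, 25: 18.0, 26: 18.0, 27: 16.0, 28: 14.0, 29: 10.0}}
c [0.4755 0.2066 0.011 ]
a [0.445  0.1858 0.011 ]
b [0.5046 0.2264 0.011 ]
```

Call:
{"api": "apply_moves", "payload": {"motion": [[[1,-1,4,0,0,0,0],[1,-1,4,0,0,0,0],[1,0,0,0,0,0,0]]]}}

```text
time: 2.68
tool_pos: [0.4379, 0.2895, 0.1739]
orientation: [-0.987, 2.982, 0.002]
ft_force: [-0.2, -0.7, -0.2]
gripper_width: 1.001
grasp_force: 0.0
```

```bash
python3 - <<'E'
from h import *
np.set_printoptions(precision=4,suppress=True)
s1=np.load('s1.npy',allow_pickle=True).item();s=snap('wrist')
p=proj(s,np.array([.475,.206,.01]));print(p)
x,y=p.astype(int);b1=blob(s1,(255,155,305,240));b=blob(s,(x-40,y-45,x+40,y+45));print(b)
for k in 'cab':print(k,plane(s,b[k],.011),tri(s1,b1[k],s,b[k]))
E
```

```text
[204.9693 181.8628]
{'c': array([205.3177, 182.2891]), 'd': array([0.0382, 0.9993]), 'a': array([204.0782, 149.8442]), 'b': array([206.4594, 212.1735]), 'n': 768, 'prof': {-32: 9.0, -31: 10.0, -30: 10.0, -29: 10.0, -28: 10.0, -27: 10.0, -26: 10.0, -25: 10.0, -24: 10.0, -23: 10.0, -22: 10.0, -21: 10.0, -20: 10.0, -19: 10.0, -18: 10.0, -17: 10.0, -16: 10.0, -15: 10.0, -14: 11.0, -13: 15.0, -12: 19.0, -11: 19.0, -10: 19.0, -9: 19.0, -8: 19.0, -7: 19.0, -6: 19.0, -5: 18.0, -4: 16.0, -3: 12.0, -2: 9.0, -1: 10.0, 0: 10.0, 1: 10.0, 2: 10.0, 3: 10.0, 4: 10.0, 5: 10.0, 6: 10.0, 7: 10.0, 8: 10.0, 9: 10.0, 10: 10.0, 11: 9.0, 12: 9.0, 13: 9.0, 14: 9.0, 15: 9.0, 16: 9.0, 17: 9.0, 18: 9.0, 19: 9.0, 20: 9.0, 21: 15.0, 22: 18.0, 23: 19.0, 24: 18.0, 25: 18.0, 26: 18.0, 27: 18.0, 28: 17.0, 29: 14.0, 30: 11.0}}
c [0.4749 0.2067 0.011 ] (array([0.4755, 0.2066, 0.0097]), np.float64(0.0004903908130190126))
a [0.4453 0.1863 0.011 ] (array([0.4454, 0.186 , 0.0096]), np.float64(0.0005224470278047257))
b [0.5038 0.2266 0.011 ] (array([0.5048, 0.2266, 0.0091]), np.float64(0.0006482337607217752))
```

Call:
{"api": "apply_moves", "payload": {"motion": [[[1,-3.8,0.7,-1.8,0,0,0],[1,-3.8,0.7,-1.8,0,0,0],[1,-3.8,0.7,-1.2,0,0,0],[1,-3.8,0.7,-1,0,0,0],[1,-3.8,0.7,0,0,0,0],[1,0,0,0,0,0,0],[1,0,0,0,0,0,0]]]}}

```text
time: 3.6
tool_pos: [0.5709, 0.4256, 0.2311]
orientation: [0.981, -2.983, 0.002]
ft_force: [-0.3, -0.2, -0.3]
gripper_width: 1.002
grasp_force: 0.0
```

```bash
python3 - <<'E'
from h import *
np.set_printoptions(precision=4,suppress=True)
s=snap('wrist','w2.png');np.save('s2.npy',s,allow_pickle=True);print(arm.get_obs()['tool_pos'])
E
```

```text
[0.5708 0.4256 0.2314]
```

View pics/w2.png

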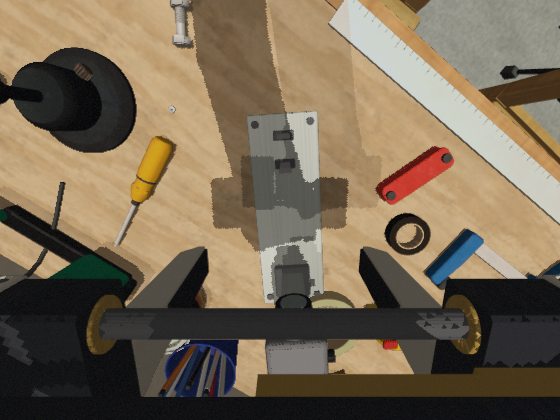

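Call:
{"api": "apply_moves", "payload": {"motion": [[[1,0,-3,0,0,0,0],[1,0,-3,0,0,0,0],[1,0,0,0,0,0,0],[1,0,0,0,0,0,0]]]}}

```text
time: 4.15
tool_pos: [0.606, 0.379, 0.232]
orientation: [0.984, -2.984, -0.001]
ft_force: [0.0, 0.3, 0.6]
gripper_width: 1.0
grasp_force: 0.0
```

```bash
python3 - <<'E'
from h import *
s=snap('wrist','w3.png');np.save('s3.npy',s,allow_pickle=True)
a=cv2.imread('pics/w2.png');b=s['frame']
E
```

```text
(no output)
```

View pics/w3.png

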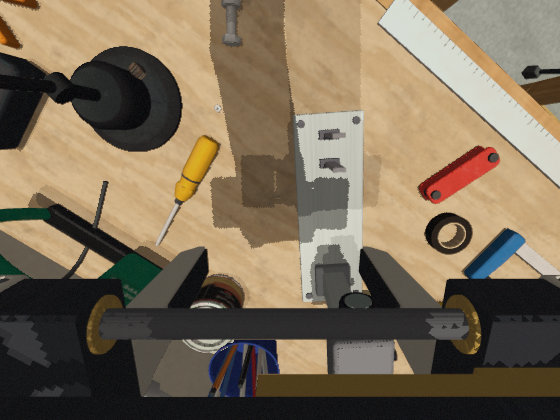

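Both views show the stand plate, with its near corners at (248,116)/(316,112) in w2 and (295,116)/(362,111) in w3. The two dark rests are at (283,135) and (285,164) in w2, and at (330,134) and (332,164) in w3. Next I'll zoom in on the rests and fit the plate.

```bash
python3 - <<'E'
from h import *
np.set_printoptions(precision=4,suppress=True)
S=[np.load(f's{i}.npy',allow_pickle=True).item() for i in(2,3)]
out=[]
for s,(x0,y0) in zip(S,[(240,105),(287,105)]):
    out.append(cv2.resize(s['frame'][y0:y0+80,x0:x0+80],None,fx=5,fy=5,interpolation=cv2.INTER_NEAREST))
    h=cv2.cvtColor(s['frame'],cv2.COLOR_BGR2HSV)
    # edges of plate: per row low-saturation run
    m=(h[...,1]<45).astype(np.uint8);L=[];Rr=[]
    for y in list(range(120,245,3)):
        xs=np.nonzero(m[y,x0-5:x0+95])[0]+x0-5
        L.append((xs.min(),y));Rr.append((xs.max()+1,y))
    T=[]
    for x in range(x0+15,x0+68,3):
        ys=np.nonzero(m[95:130,x])[0]
        if len(ys):T.append((x,95+ys.min()))
    def fit(P):
        P=np.array(P,np.float32);v=cv2.fitLine(P,cv2.DIST_HUBER,0,.01,.01).ravel();return v
    l,r,t=fit(L),fit(Rr),fit(T)
    def X(a,b):
        k=np.linalg.solve(np.array([[a[0],-b[0]],[a[1],-b[1]]]),b[2:]-a[2:]);return a[2:]+k[0]*a[:2]
    c1,c2=X(l,t),X(r,t);f1=l[2:]+l[:2]*np.sign(l[1])*80;f2=r[2:]+r[:2]*np.sign(r[1])*80
    p=[plane(s,q,.008) for q in(c1,c2,f1,f2)];print(c1,c2,p,'width',np.linalg.norm(p[0]-p[1]))
    for a,b in((0,2),(1,3),(1,0)):
        d=p[b]-p[a];print('ang',np.degrees(np.arctan2(d[1],d[0])))
    s['c']=(c1,c2)
for i in(0,1):print(tri(S[0],S[0]['c'][i],S[1],S[1]['c'][i]))
cv2.imwrite('pics/rests.png',np.hstack(out))
E
```

```text
[246.6643 115.755 ] [317.3749 111.002 ] [array([0.5231, 0.332 , 0.008 ]), array([0.4659, 0.4   , 0.008 ]), array([0.6754, 0.461 , 0.008 ]), array([0.623 , 0.5329, 0.008 ])] width 0.0888571184605971
ang 40.24801167160449
ang 40.238077309400104
ang -49.976887342073425
[292.6704 115.0626] [363.   110.09] [array([0.5234, 0.3317, 0.008 ]), array([0.4663, 0.399 , 0.008 ]), array([0.6771, 0.4617, 0.008 ]), array([0.6224, 0.5336, 0.008 ])] width 0.08824101889368466
ang 40.21758153816444
ang 40.77010676251824
ang -49.68605639689074
(array([0.5232, 0.3317, 0.0054]), np.float64(9.623509446231646e-05))
(array([0.465 , 0.4003, 0.001 ]), np.float64(0.0003204680844304449))
```

View pics/rests.png

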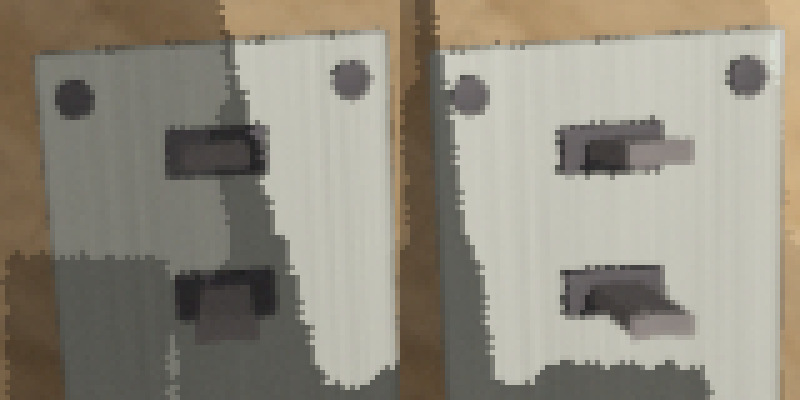

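The zoom shows the lighter rest tops: in w3 at about (339.4,135.3) and (339.4,170), in w2 at about (283.2,136.6) and (285.5,167.8).

```bash
python3 - <<'E'
from h import *
np.set_printoptions(precision=4,suppress=True)
S=[np.load(f's{i}.npy',allow_pickle=True).item() for i in(2,3)]
for a,b in(((283.2,136.6),(339.4,135.3)),((285.5,167.8),(339.4,170))):
    print(tri(S[0],a,S[1],b),plane(S[0],a,.082),plane(S[1],b,.082))
o=arm.get_obs();M=R.from_rotvec(o['orientation']).as_matrix();print(M,o['tool_pos'])
t=np.array([.4684,.2018,.10]);print('to bolt',M.T@(t-o['tool_pos']),'yaw tx',np.degrees(np.arctan2(M[1,0],M[0,0])))
E
```

```text
(array([0.5147, 0.383 , 0.0824]), np.float64(0.0005281294626813719)) [0.5149 0.3832 0.082 ] [0.5144 0.3829 0.082 ]
(array([0.5409, 0.4053, 0.0803]), np.float64(0.003197642973497268)) [0.5394 0.4043 0.082 ] [0.5422 0.4058 0.082 ]
[[-0.8034 -0.5955 -0.0003]
 [-0.5955  0.8034  0.0005]
 [-0.0001  0.0006 -1.    ]] [0.6058 0.3796 0.2319]
to bolt [ 0.2163 -0.0611  0.1319] yaw tx -143.45207518391263
```

Call:
{"api": "apply_moves", "payload": {"motion": [[[1,4.3,-1.2,1,0,0,0],[1,4.3,-1.2,1,0,0,0],[1,4.3,-1.2,2.5,0,0,0],[1,4.3,-1.2,4,0,0,0.02],[1,4.3,-1.2,4,0,0,0.02],[0.6,0,0,0,0,0,0],[0.6,0,0,0,0,0,0],[0.6,0,0,0,0,0,0]]]}}

```text
time: 5.2
tool_pos: [0.4701, 0.2052, 0.1075]
orientation: [-0.925, 3.0, 0.002]
ft_force: [-0.1, 0.1, 0.3]
gripper_width: 0.729
grasp_force: 0.0
```

```bash
cat >> h.py <<'E'
np.set_printoptions(precision=4,suppress=True)
def rel(t,yaw=None):
    o=arm.get_obs();M=R.from_rotvec(o['orientation']).as_matrix()
    print('t',o['time'],'tcp',o['tool_pos'],'shift cm',100*M.T@(np.array(t)-o['tool_pos']),'yaw+180',np.degrees(np.arctan2(-M[1,0],-M[0,0])),'tz',M[:,2],'q',o['joint_pos'],'g',o['gripper_width'],o['grasp_force'],'F',o['ft_force'])
E
python3 - <<'E'
from h import *
rel([.4684,.2018,.003])
s=snap('wrist');b=blob(s,(255,100,310,260));p=proj(s,np.array([.475,.206,.01]));print(p,b['a'],b['b'],b['n'],b['prof'])
for k in'cab':print(plane(s,b[k],.011))
E
```

```text
t 5.2 tcp [0.4701 0.2052 0.1075] shift cm [ 0.3595 -0.1877 10.4478] yaw+180 34.28772979382461 tz [ 0.0021  0.0017 -1.    ] q [-0.3807  0.5212 -0.1981  2.1733  0.2207  0.4627  1.4183] g 0.7291481762437777 0.0 F [-0.0747  0.0711  0.321 ]
[281.7415 219.7129] [281.7176 181.9792] [282.1318 256.0328] 1111 {-39: 10.0, -38: 11.0, -37: 12.0, -36: 12.0, -35: 12.0, -34: 12.0, -33: 12.0, -32: 12.0, -31: 12.0, -30: 12.0, -29: 12.0, -28: 12.0, -27: 11.0, -26: 12.0, -25: 11.0, -24: 12.0, -23: 12.0, -22: 13.0, -21: 11.0, -20: 12.0, -19: 12.0, -18: 12.0, -17: 17.0, -16: 21.0, -15: 23.0, -14: 23.0, -13: 23.0, -12: 23.0, -11: 23.0, -10: 23.0, -9: 23.0, -8: 23.0, -7: 23.0, -6: 22.0, -5: 19.0, -4: 15.0, -3: 11.0, -2: 12.0, -1: 11.0, 0: 11.0, 1: 11.0, 2: 11.0, 3: 11.0, 4: 11.0, 5: 12.0, 6: 11.0, 7: 11.0, 8: 11.0, 9: 11.0, 10: 11.0, 11: 11.0, 12: 11.0, 13: 11.0, 14: 11.0, 15: 11.0, 16: 11.0, 17: 11.0, 18: 11.0, 19: 11.0, 20: 11.0, 21: 11.0, 22: 14.0, 23: 17.0, 24: 20.0, 25: 23.0, 26: 23.0, 27: 23.0, 28: 23.0, 29: 23.0, 30: 23.0, 31: 21.0, 32: 19.0, 33: 17.0, 34: 15.0, 35: 13.0}
[0.4755 0.2065 0.011 ]
[0.4453 0.1858 0.011 ]
[0.505  0.2269 0.011 ]
```

Call:
{"api": "apply_moves", "payload": {"motion": [[[0.6,0.41,-0.19,3,0,0,0],[0.6,0,0,3.5,0,0,0],[0.6,0,0,2.4,0,0,0],[0.6,0,0,1.4,0,0,0],[0.6,0,0,0.1,0,0,0],[0.6,0,0,0,0,0,0]]]}}

```text
time: 6.0
tool_pos: [0.4671, 0.1999, 0.0033]
orientation: [-0.924, 3.002, 0.0]
ft_force: [0.1, -0.3, -0.1]
gripper_width: 0.602
grasp_force: 0.0
```

```bash
python3 - <<'E'
from h import *
rel([.4679,.2013,.003])
E
```

```text
t 6.0 tcp [0.4671 0.1999 0.0033] shift cm [-0.1476  0.0702  0.0266] yaw+180 34.21707451757324 tz [ 0.0008  0.0004 -1.    ] q [-0.4521  0.704  -0.0931  2.2383  0.2943  0.2092  1.3567] g 0.6021178922607509 0.0 F [ 0.1149 -0.3412 -0.0838]
```

Call:
{"api": "apply_moves", "payload": {"motion": [[[0.6,-0.13,0.06,0,0,0,0],[0,0,0,0,0,0,0],[0,0,0,0,0,0,0],[0,0,0,0,0,0,0],[0,0,0,0,0,0,0],[0,0,0,0,0,0,0],[0,0,0,0,0,0,0],[0,0,0,0,0,0,0]]]}}

```text
time: 7.0
tool_pos: [0.4674, 0.2008, 0.0027]
orientation: [-0.924, 3.003, -0.0]
ft_force: [-0.3, -0.7, 0.4]
gripper_width: 0.214
grasp_force: 30.0
```

Call:
{"api": "apply_moves", "payload": {"motion": [[[0,0,0,-1,0,0,0],[0,0,0,-3,0,0,0],[0,0,0,-4,0,0,0],[0,0,0,-4,0,0,0],[0,0,0,-3,0,0,0],[0,0,0,0,0,0,0],[0,0,0,0,0,0,0]]]}}

```text
time: 7.88
tool_pos: [0.4671, 0.2005, 0.1523]
orientation: [0.924, -3.002, 0.0]
ft_force: [-0.4, 0.3, -0.5]
gripper_width: 0.21
grasp_force: 30.0
```

```bash
python3 - <<'E'
from h import *
rel([.5285,.3945,.15])
s=snap('wrist','w4.png');a=s['frame'][160:420,200:380]
t=snap('scene')['frame'];p=proj(snap('scene'),np.array([.475,.206,.16])).astype(int);b=t[p[1]-45:p[1]+45,p[0]-60:p[0]+60]
b=cv2.resize(b,(480,360));a=cv2.resize(a,(249,360));cv2.imwrite('pics/g1.png',np.hstack([a,b]))
E
```

```text
t 7.875 tcp [0.4671 0.2005 0.1523] shift cm [-15.9888  12.5955   0.2263] yaw+180 34.20374620881059 tz [-0.0002 -0.0004 -1.    ] q [-0.3391  0.4478 -0.2435  2.1438  0.1948  0.5706  1.4437] g 0.20953091017378678 29.99992776720319 F [-0.4086  0.3243 -0.5037]
```

View pics/g1.png

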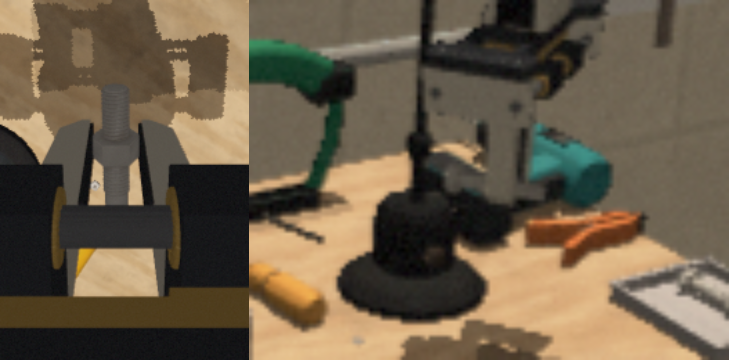

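The bolt is gripped at its nut. Its tail tip is at about wrist pixel (284,220), and in the scene view the gripper is clear of the lamp. I'll check how level it is by comparing the tail's projected position, and work out the move to the rests.

```bash
python3 - <<'E'
from h import *
s=snap('wrist');o=arm.get_obs();M=R.from_rotvec(o['orientation']).as_matrix();P=o['tool_pos']
n=P-M[:,2]*.008
for th in(-10,-5,0,5,10):
    c,sn=np.cos(np.radians(th)),np.sin(np.radians(th));d=M[:,0]*c-M[:,2]*sn
    print(th,proj(s,n+d*.0265),'nut tailside',proj(s,n+d*.0045))
h=cv2.cvtColor(s['frame'],cv2.COLOR_BGR2HSV)
for y in range(212,290,2):
    xs=np.nonzero(h[y,265:302,1]<55)[0]+265
    print(y,(xs.min(),xs.max(),len(xs)) if len(xs) else None,end=' ')
E
```

```text
-10 [284.3433 221.1665] nut tailside [284.3395 258.3012]
-5 [284.3547 221.8629] nut tailside [284.3413 258.5002]
0 [284.3663 222.9272] nut tailside [284.3432 258.7558]
5 [284.3779 224.3655] nut tailside [284.345  259.0665]
10 [284.3896 226.1801] nut tailside [284.3468 259.4301]
212 None 214 None 216 None 218 None 220 None 222 (np.int64(276), np.int64(291), 16) 224 (np.int64(274), np.int64(292), 19) 226 (np.int64(273), np.int64(292), 20) 228 (np.int64(274), np.int64(292), 19) 230 (np.int64(274), np.int64(293), 20) 232 (np.int64(274), np.int64(292), 19) 234 (np.int64(274), np.int64(292), 19) 236 (np.int64(274), np.int64(292), 19) 238 (np.int64(274), np.int64(292), 19) 240 (np.int64(274), np.int64(292), 19) 242 (np.int64(274), np.int64(292), 19) 244 (np.int64(274), np.int64(292), 19) 246 (np.int64(274), np.int64(292), 19) 248 (np.int64(274), np.int64(292), 19) 250 (np.int64(265), np.int64(301), 23) 252 (np.int64(266), np.int64(301), 23) 254 (np.int64(265), np.int64(301), 28) 256 (np.int64(265), np.int64(301), 35) 258 (np.int64(265), np.int64(301), 37) 260 (np.int64(266), np.int64(300), 35) 262 (np.int64(265), np.int64(301), 37) 264 (np.int64(265), np.int64(301), 37) 266 (np.int64(266), np.int64(300), 35) 268 (np.int64(265), np.int64(301), 37) 270 (np.int64(265), np.int64(301), 37) 272 (np.int64(265), np.int64(301), 37) 274 (np.int64(265), np.int64(301), 32) 276 (np.int64(265), np.int64(301), 27) 278 (np.int64(265), np.int64(301), 23) 280 (np.int64(265), np.int64(301), 20) 282 (np.int64(275), np.int64(301), 19) 284 (np.int64(265), np.int64(292), 19) 286 (np.int64(275), np.int64(292), 18) 288 (np.int64(275), np.int64(292), 18)
```

Call:
{"api": "apply_moves", "payload": {"motion": [[[0,-3.2,2.5,0,0,0,0],[0,-3.2,2.5,0,0,0,0],[0,-3.2,2.5,0,0,0,0],[0,-3.2,2.5,0,0,0,0],[0,-3.2,2.5,0,0,0,0],[0,0,0,0,0,0,-0.106],[0,0,0,0,0,0,0],[0,0,0,0,0,0,0]]]}}

```text
time: 9.07
tool_pos: [0.5292, 0.3934, 0.152]
orientation: [1.078, -2.95, 0.001]
ft_force: [-0.5, -0.1, -0.4]
gripper_width: 0.211
grasp_force: 30.0
```

```bash
python3 - <<'E'
from h import *
rel([.5285,.3945,.1])
E
```

```text
t 9.075 tcp [0.5292 0.3934 0.152 ] shift cm [-0.0253  0.1323  5.2017] yaw+180 40.13596902743379 tz [-0.0009 -0.001  -1.    ] q [-0.5603  0.6043 -0.2536  1.8042  0.2085  0.7604  1.3487] g 0.21057270667797567 29.99970576387568 F [-0.5272 -0.0625 -0.4335]
```

Call:
{"api": "apply_moves", "payload": {"motion": [[[0,0,0.13,2,0,0,0],[0,0,0,2,0,0,0],[0,0,0,1.4,0,0,0],[0,0,0,0,0,0,0],[0,0,0,0,0,0,0]]]}}

```text
time: 9.7
tool_pos: [0.5288, 0.3953, 0.0989]
orientation: [-1.082, 2.949, 0.0]
ft_force: [-0.4, 0.4, 0.2]
gripper_width: 0.212
grasp_force: 30.0
```

```bash
python3 - <<'E'
from h import *
rel([.5285,.3945,.076])
s=snap('wrist')
cv2.imwrite('pics/w5.png',cv2.resize(s['frame'][190:310,200:360],(800,600),interpolation=cv2.INTER_CUBIC))
u=np.array([np.cos(np.radians(40.3)),np.sin(np.radians(40.3)),0]);c=np.array([.5285,.3945,.083]);v=np.array([-u[1],u[0],0])
for a in(-.0205,-.0155):
  for w in(-.007,.007):print(a,w,(proj(s,c+a*u+w*v)-[200,190])*5)
E
```

```text
t 9.7 tcp [0.5288 0.3953 0.0989] shift cm [ 0.0736 -0.0437  2.2903] yaw+180 40.27703507195439 tz [ 0.0003  0.0002 -1.    ] q [-0.5771  0.6686 -0.2336  1.8394  0.2362  0.6602  1.3243] g 0.2123034194425826 29.999828964100743 F [-0.4431  0.4355  0.2005]
-0.0205 -0.007 [363.4447 146.5216]
-0.0205 0.007 [471.5615 146.4758]
-0.0155 -0.007 [363.8533 183.1692]
-0.0155 0.007 [471.1875 183.1254]
```

View pics/w5.png

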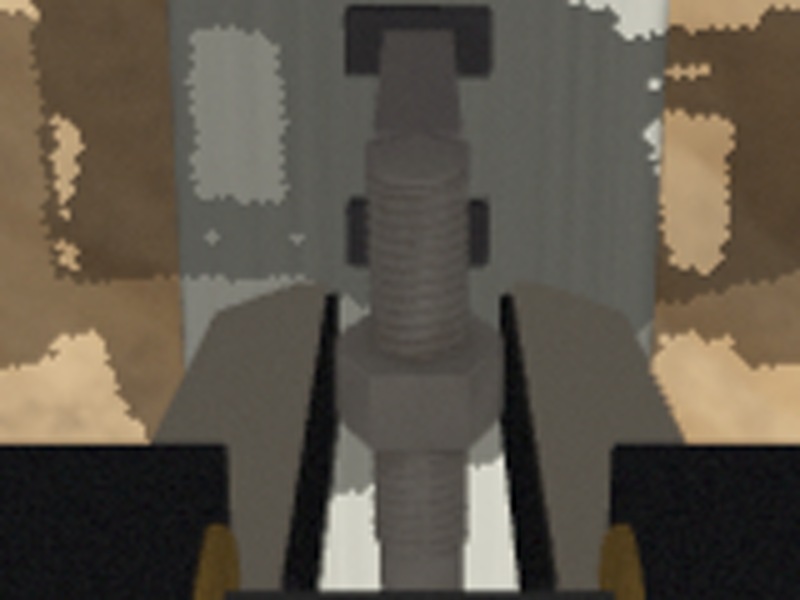

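The near rest and the bolt's tail are both centred at crop x≈418, so they line up, and I can lower the bolt.

Call:
{"api": "apply_moves", "payload": {"motion": [[[0,0.06,-0.04,0.8,0,0,0],[0,0,0,0.8,0,0,0],[0,0,0,0.4,0,0,0],[0,0,0,0.2,0,0,0],[0,0,0,0,0,0,0],[0,0,0,0,0,0,0]]]}}

```text
time: 10.5
tool_pos: [0.5281, 0.3944, 0.0778]
orientation: [-1.082, 2.949, -0.0]
ft_force: [-3.3, -3.3, 12.0]
gripper_width: 0.214
grasp_force: 30.0
```

```bash
python3 - <<'E'
from h import *
rel([.5285,.3945,.0767])
E
```

```text
t 10.5 tcp [0.5281 0.3944 0.0778] shift cm [-0.0341 -0.0205  0.1085] yaw+180 40.283890588257286 tz [ 0.0002 -0.0002 -1.    ] q [-0.5835  0.6946 -0.2238  1.8532  0.2472  0.6207  1.3148] g 0.214484692325737 30.002824528492056 F [-3.2668 -3.33   12.036 ]
```

Call:
{"api": "apply_moves", "payload": {"motion": [[[0,0,0,-0.05,0,0,0],[0.5,0,0,0,0,0,0],[0.5,0,0,0,0,0,0],[0.5,0,0,0,0,0,0],[0.5,0,0,0,0,0,0],[0.5,0,0,0,0,0,0]]]}}

```text
time: 11.25
tool_pos: [0.5284, 0.3945, 0.077]
orientation: [1.082, -2.949, 0.0]
ft_force: [-0.5, -0.4, -0.5]
gripper_width: 0.497
grasp_force: 0.0
```

Call:
{"api": "apply_moves", "payload": {"motion": [[[0.5,0,0,-1,0,0,0],[0.5,0,0,-3,0,0,0],[0.5,0,0,-4,0,0,0],[0.5,0,0,-4,0,0,0],[0.5,-3,0,-3,0,0,0],[0.5,-3,0,0,0,0,0],[0.5,0,0,0,0,0,0],[0.5,0,0,0,0,0,0]]]}}

```text
time: 12.25
tool_pos: [0.5735, 0.4328, 0.227]
orientation: [1.082, -2.948, 0.001]
ft_force: [-0.2, -0.6, -0.0]
gripper_width: 0.498
grasp_force: 0.0
```

```bash
python3 - <<'E'
from h import *
rel([.5285,.3945,.0767])
s=snap('wrist');p=proj(s,np.array([.5285,.3945,.085])).astype(int);print(p)
x,y=p-[50,45];a=cv2.resize(s['frame'][y:y+90,x:x+100],(400,360))
t=snap('scene');p=proj(t,np.array([.5285,.3945,.085])).astype(int);b=cv2.resize(t['frame'][p[1]-45:p[1]+45,p[0]-50:p[0]+50],(400,360))
cv2.imwrite('pics/placed.png',np.hstack([a,b]))
E
```

```text
t 12.25 tcp [0.5735 0.4328 0.227 ] shift cm [ 5.8907 -0.0089 15.0386] yaw+180 40.299508248359004 tz [-0.0007 -0.0007 -1.    ] q [-0.5616  0.5967 -0.267   1.5949  0.1801  0.9752  1.3881] g 0.4981286830722483 0.0 F [-0.2049 -0.6364 -0.0049]
[283 148]
```

View pics/placed.png

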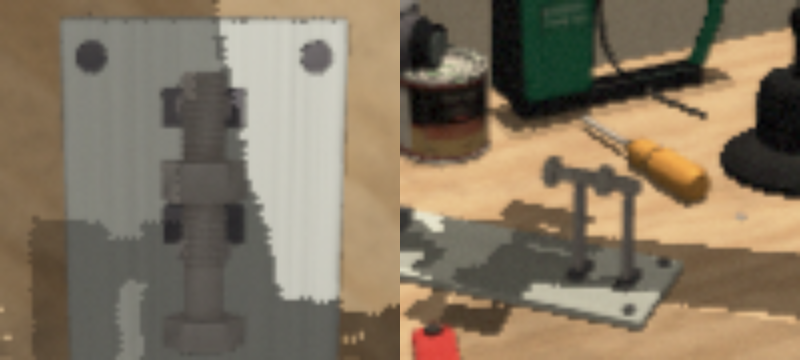

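The bolt sits in both rests with its nut between them and its head towards the camera. That was the last picture I'll view; from here I work from numbers only. Next is the tray, passing the lamp on the robot's side.

Call:
{"api": "apply_moves", "payload": {"motion": [[[0.5,4.5,-0.5,0,0,0,0],[0.5,4.5,-0.5,0,0,0,0],[0.5,4.5,-0.5,0,0,0,0],[0.5,4.5,-0.5,0,0,0,0],[0.5,3.2,-3.8,0,0,0,0],[0.5,3.2,-3.8,0,0,0,0],[0.5,3.2,-3.8,0,0,0,0],[0.5,3.2,-3.8,0,0,0,0],[0.5,3.2,-3.8,0,0,0,0],[0.5,3.2,-3.8,0,0,0,0]]]}}

```text
time: 13.6
tool_pos: [0.45, 0.0019, 0.2274]
orientation: [-1.082, 2.949, -0.0]
ft_force: [0.9, -0.4, -0.7]
gripper_width: 0.5
grasp_force: 0.0
```

Call:
{"api": "apply_moves", "payload": {"motion": [[[0.5,0,0,0.5,0,0,0.18],[0.5,0,0,0.5,0,0,0.18],[0.5,0,0,0.5,0,0,0.18],[0.5,0,0,0.5,0,0,0.16],[0.5,-3,2,0,0,0,0],[0.5,0,0,0,0,0,0],[0.5,0,0,0,0,0,0]]]}}

```text
time: 14.48
tool_pos: [0.4797, 0.0233, 0.207]
orientation: [0.005, -3.141, 0.0]
ft_force: [-0.7, 0.8, -0.1]
gripper_width: 0.499
grasp_force: 0.0
```

```bash
python3 - <<'E'
from h import *
rel([.4883,-.0381,.15])
s=snap('wrist');np.save('s6.npy',s,allow_pickle=True)
x,y=proj(s,np.array([.4883,-.0381,.014])).astype(int);print(x,y)
h=cv2.cvtColor(s['frame'],cv2.COLOR_BGR2HSV)
for r in range(y-45,y+46,5):print(r,h[r,x-28:x+28:2,2])
E
```

```text
t 14.475 tcp [0.4797 0.0233 0.207 ] shift cm [-0.8462 -6.1447  5.7041] yaw+180 0.19436239885699436 tz [-0.0009 -0.0003 -1.    ] q [-0.1065  0.3272 -0.0783  2.155   0.0411  0.6617  1.3611] g 0.4988093145669882 0.0 F [-0.7302  0.77   -0.0814]
234 200
155 [220 217 221 222 223 219 223 218 223 226 204 202 199 204 204 205 202 203
 204 196  98  97  97  94  96  98  96  96]
160 [221 217 221 221 222 220 223 219 222 226 203 202 199 202 205 206 201 203
 203 203 126  98 104 134 137 138 130  94]
165 [222 216 221 222 221 219 223 220 223 225 204 201 200 201 203 205 203 202
 203 204 208  98 102 136 137 137 127  95]
170 [220 215 221 221 220 218 222 220 222 224 176 175 172 168 159 121 203 202
 203 204 208  98 104 134 136 137  96  95]
175 [220 215 221 221 220 219 222 221 223 216 190 172 176 175 149  91 174 188
 202 205 207 198 104 133 136 136  96  95]
180 [219 215 219 221 219 218 215 208 133  99 195 209 210 211 206 163 166 126
 195 204 206 191  96 133 136 137  94  95]
185 [218 215 219 220 219 212 134 136 136 134 107 101 106  96  99  80  98  96
  96  98  98  99  99  96  99  99  95  94]
190 [215 216 217 2
[... 709 characters left out ...]
212 218 217 216 207 139 134 135 133 107 146 146 146 146 209 185
 164 130 138 136 133 135 134 134 129 131]
225 [123 215 211 217 217 216 207 136 134 135 135 139 131 133 135 135 135 132
 130 137 137 137 135 135 134 134 131 131]
230 [ 83 212 206 212 212 215 205 134 132 135 135 138 131 133 133 135 133 212
 212 217 219 212 133 135 133 133 131 130]
235 [191 185 155 119 119 117 112 108 103 110 109 103  97 109 107 107 104 102
 112 111 109 110 102  99  82  82  81  80]
240 [226 227 228 228 229 229 229 230 231 229 227 221 219 224 226 225 225 223
 221 224 223 225 223 197 200 203 132 131]
245 [221 220 220 223 226 226 232 230 229 227 220 223 224 229 226 225 216 212
 218 222 220 218 220 220 221 219 219 220]
```

Gripper shadow spoils the tray view, so I'll take two unshadowed views from either side.

Call:
{"api": "apply_moves", "payload": {"motion": [[[0.5,0,4.5,0,0,0,0],[0.5,0,4.5,0,0,0,0],[0.5,0,0,0,0,0,0],[0.5,0,0,0,0,0,0]]]}}

```text
time: 15.02
tool_pos: [0.4798, 0.1126, 0.2071]
orientation: [0.005, -3.141, 0.001]
ft_force: [-0.3, -0.6, 0.2]
gripper_width: 0.5
grasp_force: 0.0
```

```bash
python3 - <<'E'
from h import *
rel([.4883,-.0381,.15])
s=snap('wrist');np.save('s6.npy',s,allow_pickle=True)
x,y=proj(s,np.array([.4883,-.0381,.014])).astype(int);print(x,y)
f=s['frame'][y-45:y+46:4,x-40:x+41:2].astype(int);h=cv2.cvtColor(s['frame'],cv2.COLOR_BGR2HSV)[y-45:y+46:4,x-40:x+41:2]
for r in h[...,2]:print(' '.join('%3d'%v for v in r))
print()
for r in h[::3,:,1]:print(' '.join('%3d'%v for v in r))
E
```

```text
t 15.025 tcp [0.4798 0.1126 0.2071] shift cm [ -0.8113 -15.0636   5.7251] yaw+180 0.16787975135579436 tz [-0.0005 -0.0007 -1.    ] q [-0.2763  0.3416 -0.0911  2.1291  0.0497  0.6735  1.1726] g 0.49951022964647296 0.0 F [-0.2622 -0.6054  0.1977]
163 199
190 142  67  66  99 195 192 196 198 196 196 198 197 197 200 202 201 200 200 202 203 202 201 200 204 204 207 205 202 202 208 206 203 204 207 206 209 206 208 208 208
196 161 112  65 105 195 195 194 197 196 197 196 197 196 201 201 203 201 200 203 203 204 201 200 203 202 208 205 203 202 208 206 203 205 207 207 209 208 208 207 209
119 173 177  65  67 192 195 193 196 197 198 196 199 194 200 202 205 202 199 203 202 203 201 202 203 203 207 203 203 201 208 206 204 206 206 207 210 207 208 207 209
119 205 153  63  66 190 198 193 198 198 197 196 200 195 200 202 203 199 191 177 180 185 201 201 203 204 207 205 205 202 207 208 204 204 205 208 209 207 209 206 208
 91 192 140  66  67 109 198 192 198 198 196 196 200 197 200 178 184 179 170 149  82  94 187 202 202 205 208 206 205 202 206 208 205 205 204 207 208 207 209 206 207
 91 195 158 116  65 104 196
[... 3537 characters left out ...]
  19  19  19  18  18  18  20  17  16  18  19
226 240 178  17  23  19  19  19  18  20  18  18  21  19  20  19  18  19  28  25  24  24  31  17  21  19  18  17  17  19  19  16  18  18  18  19  17  17  19  19  19
232 241 229  86  18  22  19  20  19  18  19  19  18  19  19  18  18  18  18  26  25  25  29  31  22  20  21  18  20  18  18  19  19  17  18  18  19  19  19  19  18
224 226 231 223  26  22  21  19  21  19  18  20  19  19  18  19  18  18  18  18  19  18  18  18  18  18  19  19  16  19  19  18  19  19  18  18  18  19  19  19  18
 54  51  49  49  53  49  66  67  62  48  48  47  46  41  29  29  38  32  24  24  24  25  24  23  22  21  22  21  20  20  19  20  16  17  17  18  18  18  18  19  18
```

Call:
{"api": "apply_moves", "payload": {"motion": [[[0.5,0,-5.5,0,0,0,0],[0.5,0,-5.5,0,0,0,0],[0.5,0,-5.5,0,0,0,0],[0.5,0,-5.5,0,0,0,0],[0.5,0,-5.5,0,0,0,0],[0.5,0,0,0,0,0,0],[0.5,0,0,0,0,0,0]]]}}

```text
time: 15.95
tool_pos: [0.4805, -0.1619, 0.2071]
orientation: [0.002, -3.141, -0.0]
ft_force: [-0.2, 0.5, 0.4]
gripper_width: 0.5
grasp_force: 0.0
```

```bash
python3 - <<'E'
from h import *
rel([.4883,-.0381,.15])
s=snap('wrist');np.save('s7.npy',s,allow_pickle=True)
x,y=proj(s,np.array([.4883,-.0381,.014])).astype(int);print(x,y)
h=cv2.cvtColor(s['frame'],cv2.COLOR_BGR2HSV)[y-45:y+46:4,x-40:x+41:2]
for r in h[...,2]:print(' '.join('%3d'%v for v in r))
E
```

```text
t 15.95 tcp [ 0.4805 -0.1619  0.2071] shift cm [-0.7996 12.3805  5.7091] yaw+180 0.06300752853229766 tz [-0.0005  0.0002 -1.    ] q [ 0.2483  0.3567 -0.0464  2.1022  0.0254  0.6837  1.757 ] g 0.499539851262937 0.0 F [-0.1741  0.4731  0.4056]
382 199
112 111 214 211  98 187 171 204 202 205 204 205 202 203 200 204 204 206 224 222 224 225 225 220 220 222 221 224 220 219 217 222 220 215 217 216 218 218 216 219 215
111 138 208 199 104 204 149 202 203 204 203 203 203 202 202 204 205 204 224 222 224 225 223 220 220 222 221 224 220 219 217 221 219 215 216 218 216 218 216 216 216
112 212 208 197 109 209 170 201 205 205 204 202 204 201 203 204 204 202 223 223 224 224 223 220 219 222 223 223 221 217 217 222 218 215 214 217 216 216 218 214 217
138 209 201 107 140 193 184 201 204 205 204 201 204 200 203 205 205 204 216 197 197 201 218 220 219 221 224 222 220 215 220 219 216 216 214 218 218 216 219 214 217
209 206 199 108 175 183 206 201 204 203 203 201 204 199 204 204 203 102 106 184 205 202 195 219 220 220 223 219 218 215 220 218 214 216 216 216 219 215 219 215 216
209 211 205 102 184 170 203 20
[... 2221 characters left out ...]
 217 220 221 218 215 215 218 217 216 218  87
144  93 138 129 133 137 136 138 138 224 219 220 222 222 218 219 220 220 219 217 218 222 225 220 219 218 219 218 214 215 218 221 218 218 215 214 221 216 218 215  85
173 123 132  90  88  89  91  90  93 110 126 105 110 119 110 102  98  94  92  91  90  89  85  86  93  93  91  91  93  91  94  91  93  92  91  92  91  92  90  91  84
235 207 211 214 215 213 212 213 214 216 219 217 217 214 217 213 213 214 216 217 216 219 219 219 219 218 218 218 219 217 217 216 215 215 215 213 212 209 208 207 207
235 235 234 235 235 237 239 240 241 240 236 232 234 237 237 235 229 229 232 233 232 229 227 227 226 230 229 228 228 226 226 228 231 234 234 234 235 234 233 233 234
```

The profiles show the tray bolt's nut and free tip on the robot side and its head at +x. Now I'll segment it, triangulate it and measure its wall clearance.

```bash
python3 - <<'E'
from h import *
res=[]
for f,(x,y) in(('s6',(163,199)),('s7',(382,199))):
    s=np.load(f+'.npy',allow_pickle=True).item();S=cv2.cvtColor(s['frame'],cv2.COLOR_BGR2HSV)[...,1]
    S=cv2.medianBlur(S,3);x0,x1=(x-24,x+26) if f=='s6' else (x-14,x+14)
    m=np.zeros_like(S);m[y-40:y+33,x0:x1]=(S[y-40:y+33,x0:x1]>=22)
    m=cv2.morphologyEx(m,cv2.MORPH_CLOSE,np.ones((3,3)))
    n,l,st,ce=cv2.connectedComponentsWithStats(m);i=1+np.argmax(st[1:,4]);m=l==i
    print(f)
    P=[]
    for r in np.nonzero(m.any(1))[0]:
        c=np.nonzero(m[r])[0];P.append((r,c.min(),c.max()));
    print(P);res.append(s)
E
```

```text
s6
[(np.int64(167), np.int64(157), np.int64(161)), (np.int64(168), np.int64(155), np.int64(162)), (np.int64(169), np.int64(154), np.int64(163)), (np.int64(170), np.int64(154), np.int64(166)), (np.int64(171), np.int64(154), np.int64(166)), (np.int64(172), np.int64(154), np.int64(165)), (np.int64(173), np.int64(154), np.int64(165)), (np.int64(174), np.int64(154), np.int64(165)), (np.int64(175), np.int64(153), np.int64(167)), (np.int64(176), np.int64(152), np.int64(168)), (np.int64(177), np.int64(151), np.int64(170)), (np.int64(178), np.int64(151), np.int64(170)), (np.int64(179), np.int64(151), np.int64(171)), (np.int64(180), np.int64(151), np.int64(171)), (np.int64(181), np.int64(151), np.int64(170)), (np.int64(182), np.int64(151), np.int64(170)), (np.int64(183), np.int64(152), np.int64(169)), (np.int64(184), np.int64(153), np.int64(169)), (np.int64(185), np.int64(155), np.int64(169)), (np.int64(186), np.int64(156), np.int64(169)), (np.int64(187), np.int64(156), np.int64(165)), (np.int64(188), np.int64(156), np.int64(165)), (np.int64(189), np.int64(156), np.int64(165)), (np.int64(190),
[... 3612 characters left out ...]
int64(209), np.int64(376), np.int64(383)), (np.int64(210), np.int64(376), np.int64(383)), (np.int64(211), np.int64(376), np.int64(383)), (np.int64(212), np.int64(376), np.int64(383)), (np.int64(213), np.int64(376), np.int64(383)), (np.int64(214), np.int64(375), np.int64(385)), (np.int64(215), np.int64(371), np.int64(386)), (np.int64(216), np.int64(370), np.int64(387)), (np.int64(217), np.int64(370), np.int64(387)), (np.int64(218), np.int64(370), np.int64(387)), (np.int64(219), np.int64(371), np.int64(388)), (np.int64(220), np.int64(371), np.int64(377)), (np.int64(221), np.int64(372), np.int64(377)), (np.int64(222), np.int64(373), np.int64(377)), (np.int64(223), np.int64(375), np.int64(377))]
```

```bash
python3 - <<'E'
from h import *
A=np.load('s6.npy',allow_pickle=True).item();B=np.load('s7.npy',allow_pickle=True).item()
for a,b in(((159.5,168),(381.5,168)),((161.5,191),(380.2,191)),((164.5,211),(379.5,211)),((166.7,221),(379,221)),((160.8,180),(381,180))):
    print(tri(A,a,B,b),plane(A,a,.014)[:2],plane(B,b,.014)[:2])
for s,a in((A,(130,199)),(A,(134,199)),(A,(138,199)),(B,(350,199))):print(plane(s,a,.003)[:2],plane(s,a,.016)[:2])
E
```

```text
(array([ 0.4492, -0.0412,  0.0084]), np.float64(0.00018018008377393668)) [ 0.4484 -0.0389] [ 0.4486 -0.0431]
(array([ 0.4776, -0.041 ,  0.0109]), np.float64(0.0001597524044391505)) [ 0.4769 -0.0397] [ 0.477 -0.042]
(array([ 0.5034, -0.0397,  0.0116]), np.float64(0.0001432845702303107)) [ 0.5027 -0.0387] [ 0.5028 -0.0405]
(array([ 0.5171, -0.0388,  0.0106]), np.float64(0.000135561506532032)) [ 0.5159 -0.0374] [ 0.5161 -0.04  ]
(array([ 0.4639, -0.0408,  0.0096]), np.float64(0.00017020325413046907)) [ 0.4631 -0.039 ] [ 0.4633 -0.0423]
[ 0.4898 -0.0862] [ 0.4867 -0.0792]
[ 0.4897 -0.081 ] [ 0.4867 -0.0742]
[ 0.4897 -0.0759] [ 0.4867 -0.0693]
[ 0.4898 -0.0764] [ 0.4868 -0.0794]
```

Call:
{"api": "apply_moves", "payload": {"motion": [[[0.27,-0.35,4.1,0,0,0,0],[0.27,-0.35,4.1,0,0,0,0],[0.27,0,4,3,0,0,-0.035],[0.27,0,0,4,0,0,0],[0.27,0,0,4,0,0,0],[0.27,0,0,3,0,0,0],[0.27,0,0,0,0,0,0],[0.27,0,0,0,0,0,0]]]}}

```text
time: 17.0
tool_pos: [0.4881, -0.0386, 0.068]
orientation: [-0.062, 3.141, 0.0]
ft_force: [-0.2, 0.7, 0.2]
gripper_width: 0.266
grasp_force: 0.0
```

```bash
python3 - <<'E'
from h import *
rel([.4875,-.0400,.007])
s=snap('wrist');S=cv2.medianBlur(cv2.cvtColor(s['frame'],cv2.COLOR_BGR2HSV)[...,1],3)
for p in([.449,-.0414,.014],[.517,-.0390,.014]):print(proj(s,np.array(p)))
for r in range(175,270,3):
    c=np.nonzero(S[r,255:315]>=23)[0]+255;print(r,c.min() if len(c) else 0,c.max() if len(c) else 0,len(c),end=' | ')
E
```

```text
t 17.0 tcp [ 0.4881 -0.0386  0.068 ] shift cm [ 0.0711 -0.137   6.0961] yaw+180 2.2587314522747994 tz [ 0.0005  0.0002 -1.    ] q [-0.0036  0.5706 -0.0472  2.2546  0.0813  0.3175  1.4896] g 0.2662052218740344 0.0 F [-0.2288  0.6793  0.1515]
[282.3206 181.2896]
[282.0794 263.7085]
175 0 0 0 | 178 0 0 0 | 181 275 289 15 | 184 275 289 15 | 187 275 289 15 | 190 274 289 16 | 193 270 295 26 | 196 269 296 28 | 199 269 296 28 | 202 269 296 28 | 205 270 294 25 | 208 275 290 16 | 211 275 289 15 | 214 276 289 14 | 217 275 289 15 | 220 276 289 14 | 223 276 289 14 | 226 275 289 15 | 229 276 289 14 | 232 277 289 13 | 235 276 289 14 | 238 276 289 14 | 241 276 288 13 | 244 275 288 14 | 247 255 314 27 | 250 255 314 28 | 253 255 314 34 | 256 255 314 42 | 259 255 314 38 | 262 255 314 38 | 265 255 314 34 | 268 255 314 26 |
```

Call:
{"api": "apply_moves", "payload": {"motion": [[[0.27,0.07,-0.13,2,0,0,0],[0.27,0,0,2,0,0,0],[0.27,0,0,1.5,0,0,0],[0.27,0,0,0.6,0,0,0],[0.27,0,0,0,0,0,0],[0,0,0,0,0,0,0],[0,0,0,0,0,0,0],[0,0,0,0,0,0,0],[0,0,0,0,0,0,0],[0,0,0,0,0,0,0]]]}}

```text
time: 18.3
tool_pos: [0.4875, -0.0406, 0.0066]
orientation: [-0.06, 3.14, 0.0]
ft_force: [-0.4, 1.0, 6.7]
gripper_width: 0.102
grasp_force: 30.0
```

Call:
{"api": "apply_moves", "payload": {"motion": [[[0,0,0,-1,0,0,0],[0,0,0,-3,0,0,0],[0,0,0,-4.5,0,0,0],[0,0,0,-5,0,0,0],[0,0,0,-5,0,0,0],[0,0,0,-3,0,0,0],[0,0,0,0,0,0,0],[0,0,0,0,0,0,0]]]}}

```text
time: 19.3
tool_pos: [0.4865, -0.0407, 0.2206]
orientation: [0.06, -3.14, 0.0]
ft_force: [-0.2, 0.2, -1.3]
gripper_width: 0.101
grasp_force: 30.0
```

```bash
python3 - <<'E'
from h import *
rel([.4875,-.0400,.2])
s=snap('wrist');f=s['frame'];S=cv2.cvtColor(f,cv2.COLOR_BGR2HSV)
o=arm.get_obs();M=R.from_rotvec(o['orientation']).as_matrix();n=o['tool_pos']-M[:,2]*.0075
for th in(-10,0,10):
    c,sn=np.cos(np.radians(th)),np.sin(np.radians(th));d=M[:,0]*c-M[:,2]*sn
    print(th,'tip',proj(s,n+d*.040),'nut far/near',proj(s,n+d*.03),proj(s,n+d*.021))
for r in range(190,262,3):print(r,S[r,264:304:2,1],S[r,264:304:3,2])
E
```

```text
t 19.3 tcp [ 0.4865 -0.0407  0.2206] shift cm [-0.1028  0.0686  2.0632] yaw+180 2.187343224594418 tz [-0.0008 -0.0001 -1.    ] q [ 0.0345  0.3173 -0.0869  2.1234  0.042   0.7033  1.5288] g 0.1009300276244868 29.999663829803467 F [-0.173   0.2277 -1.2898]
-10 tip [284.1533 196.6373] nut far/near [284.152  213.8562] [284.1509 229.169 ]
0 tip [284.1808 198.3299] nut far/near [284.1722 215.6373] [284.1648 230.7241]
10 tip [284.2095 202.3951] nut far/near [284.1929 219.1273] [284.1788 233.4207]
190 [21 19 19 19 17 14 19 17 17 17 19 21 21 17 20 19 19 21 22 17] [108 105 108 108 107 106 105 108 107 103 107 108 105 106]
193 [17 20 19 19 17 19 21 19 15 21 19 21 17 22 17 21 19 17 17 17] [105 103 107 107 107 107 107 108 105 104 109 108 106 106]
196 [19 19 19 21 21 18 21 19 19 19 19 21 19 22 17 21 21 22 19 24] [147 144 148 148 108 105 105 106 106 105 108 106 106 115]
199 [19 19 19 22 19 20 31 26 21 29 29 26 29 29 20 18 20 20 22 21] [146 143 148 147  98  98  98  97  97  99 114 112 114 119]
202 [21 19 17 19 17 25 28 30 29 28 29 29 29 31 27 21 19 21 19 18] [148 145 146 125  99 105 108 108 105  93 13
[... 1754 characters left out ...]
  96 102 101
 103  89] [150 148 145 138 111 110 104 107 112 105 164 172 173 235]
247 [97 37 37 42 42 47 26 25 25 30 28 27 28 26 27 41 39 37 44 78] [142 110 110 120 108 111 110 114 111  96 112 110 115 206]
250 [39 40 37 37 38 30 26 25 25 27 30 22 22 23 23 35 37 37 37 40] [110 109 110  83 109 111 114 112 114 104  88 110 109 110]
253 [37 35 39 39 39 30 26 28 25 27 31 25 27 26 24 30 37 37 39 39] [110 111 110  44 108 112 115 115 115 103  85 110 110 109]
256 [37 39 37 35 40 17 27 27 30 27 29 22 22 35  6 32 38 39 37 35] [110 110 109  26 104 113 114 116 116  94  48 111 111 111]
259 [35 35 37 39 35 32 24 25 22 26 26 24 22 22 12 24 39 37 39 40] [109 110 110  24 105 111 116 117 114 103  43 109 110 109]
```

Call:
{"api": "apply_moves", "payload": {"motion": [[[0,1.2,3,0,0,0,0],[0,1.2,5,0,0,0,0],[0,0,5,0,0,0,0],[0,0,5,0,0,0,0],[0,0,5,0,0,0,0],[0,0,5,0,0,0,0],[0,0,4,0,0,0,0],[0,0,2,0,0,0,0]]]}}

```text
time: 20.35
tool_pos: [0.4493, 0.3, 0.2196]
orientation: [0.064, -3.139, 0.002]
ft_force: [-1.2, -1.0, -1.0]
gripper_width: 0.1
grasp_force: 30.0
```

Call:
{"api": "apply_moves", "payload": {"motion": [[[0,0,0,0,0,0,-0.133],[0,0,0,0,0,0,-0.133],[0,0,0,0,0,0,-0.133],[0,0,0,0,0,0,-0.133],[0,0,0,0,0,0,-0.133],[0,0,0,0,0,0,0],[0,0,0,0,0,0,0]]]}}

```text
time: 21.22
tool_pos: [0.4503, 0.2975, 0.2207]
orientation: [1.076, -2.95, 0.001]
ft_force: [0.2, 1.5, -1.2]
gripper_width: 0.1
grasp_force: 30.0
```

```bash
python3 - <<'E'
from h import *
rel([.5319,.3974,.1575])
E
```

```text
t 21.225 tcp [0.4503 0.2975 0.2207] shift cm [-12.6887   2.3911   6.3014] yaw+180 40.08295230858451 tz [-0.0008 -0.0007 -1.    ] q [-0.444   0.3936 -0.3315  2.0065  0.1803  0.7701  1.3884] g 0.10015716150101082 29.999527037143707 F [ 0.1749  1.4603 -1.2082]
```

Call:
{"api": "apply_moves", "payload": {"motion": [[[0,-2.5,0.5,0,0,0,0],[0,-3.5,0.7,0,0,0,0],[0,-3.5,0.7,0,0,0,0],[0,-3.2,0.5,1,0,0,0],[0,0,0,2,0,0,0],[0,0,0,2,0,0,0],[0,0,0,1.3,0,0,0],[0,0,0,0,0,0,0],[0,0,0,0,0,0,0],[0,0,0,0,0,0,0]]]}}

```text
time: 22.48
tool_pos: [0.532, 0.3988, 0.159]
orientation: [-1.081, 2.948, 0.001]
ft_force: [0.4, 0.2, -0.2]
gripper_width: 0.103
grasp_force: 30.0
```

```bash
python3 - <<'E'
from h import *
rel([.5319,.3974,.1575])
s=snap('wrist');S=cv2.cvtColor(s['frame'],cv2.COLOR_BGR2HSV)[...,1]
o=arm.get_obs();M=R.from_rotvec(o['orientation']).as_matrix();n=o['tool_pos']-M[:,2]*.0075
print('tip exp',proj(s,n+M[:,0]*.04))
t=snap('scene');u=np.array([np.cos(np.radians(40.3)),np.sin(np.radians(40.3)),0]);c=np.array([.5285,.3945,.085])
for k in(c,c+[0,0,.08]):
    print([proj(t,k+u*a) for a in(-.0265,.0425)] if k[2]<.1 else [proj(t,k+u*a) for a in(-.035,.034)])
g=cv2.cvtColor(t['frame'],cv2.COLOR_BGR2HSV);x,y=proj(t,c).astype(int)
print(x,y)
for r in range(y-34,y+12,2):print(r,' '.join('%3d'%v for v in g[r,x-22:x+22,1]))
E
```

```text
t 22.475 tcp [0.532  0.3988 0.159 ] shift cm [ 0.1006 -0.1045  0.1532] yaw+180 40.27215523284266 tz [ 0.0011  0.0008 -1.    ] q [-0.5396  0.6049 -0.2919  1.7862  0.2345  0.783   1.3243] g 0.10298323258310065 29.99972552061081 F [ 0.4173  0.2201 -0.1752]
tip exp [284.3405 199.1963]
[array([272.2043, 238.6562]), array([249.0322, 234.5115])]
[array([275.6511, 212.2866]), array([251.7209, 208.492 ])]
263 237
203  73 102 112 155 162 165 189 154 176 173 183 158 160 186 130  49  54  59  56  58  55  52  53  51  61  59  64  63  67  65  64  63  64  56  62  67  60  63  63  66  62  64  68  73
205  49  30 102 170 166 156 160 182 156 178 108  44  29  41  66  44  58  55  58  56  56  53  51  55  52  54  57  61  63  60  67  65  68  77  83  82  86 109 109 106 108 104 101 104
207  46  27  68 183 177 146 176 154 153  96  31  43  38  38  41  49  53  53  57  58  59  56  54  59  57  57  83 103 103 102 101 106 104 102 104 104 104 104 105  98 103  94 150  41
209  55  90  69 156 160 163 169 192 157  54  43  42  42  47  43  44  55  54  55  56  51  57  50  52  35  53  73  66  36  37  42  43  43  35  55  21  47 
[... 2747 characters left out ...]
 111 108 111 106 106 102 104 104 100  99 101  84  36  32  90 108 110 106 104 102 104 106 105 101  64  38  88 101  97 100  99 103 102 109 109 107 111 119 132 168
243 107 107 107 107 106 105 105 103 103 106 103 105 103 109 108  90  44  33  91 103 102 100 103  98  99 101 101  91  29  31  92 102 105 105 107 109 108 111 109 112 112 112 113 103
245 108 105 104 103 102  99 103 103 106 107 106 105 106 106 102  79  36  29  93 102 101 103  99 102 103 106 103  98  38  40  92 110 109 108 107 108 104 104 101 101 102  99 100 100
247  99  99 106 103 108 107 103 107 102 103 101 102 101 102  99  80  36  40  70 104 101  97 109  99 104 104 104  79  36  50  94 104 102 100 102 104  99 101 101 100 101  99 102 102
```

In the scene view both bolts are within 2 pixels of where they should project. One small correction, let it settle, then hand in.

Call:
{"api": "apply_moves", "payload": {"motion": [[[0,0.1,-0.1,0.1,0,0,0],[0,0,0,0,0,0,0],[0,0,0,0,0,0,0],[0,0,0,0,0,0,0],[0,0,0,0,0,0,0],[0,0,0,0,0,0,0]]]}}

```text
time: 23.32
tool_pos: [0.5315, 0.3972, 0.1571]
orientation: [-1.082, 2.949, -0.0]
ft_force: [-0.0, -0.4, -0.4]
gripper_width: 0.098
grasp_force: 30.0
```

```bash
python3 - <<'E'
from h import *
rel([.5319,.3974,.1575]);print(arm.get_obs()['joint_velocities']);print(arm.hand_in())
E
```

```text
t 23.325 tcp [0.5315 0.3972 0.1571] shift cm [-0.0427 -0.013  -0.0374] yaw+180 40.29540627932051 tz [ 0. -0. -1.] q [-0.5383  0.6061 -0.2916  1.7899  0.2352  0.7796  1.3252] g 0.09820271473768223 29.99976933002472 F [-0.0147 -0.3892 -0.4242]
[-0.0002  0.0006  0.0003  0.0005 -0.0001  0.0006  0.0012]
the job is handed in; nothing more can be done
None
```

I handed the job in at 23.3 s (no verdict came back): the bench bolt is released in both V rests with its head towards the camera, and the tray bolt is held still and level above it at the lens centre, also head towards the camera.

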